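Load the sample block and index the reader carousel one click

ROBOT

A 7-joint arm with a two-finger parallel gripper is mounted at the origin on the work surface. World frame = base frame: x ahead of the robot, y to its left, z up, the work surface at z = 0. Lengths are in mm, angles in rad, forces in N, time in s.
With the tool pointing down it reaches from about 400 to 875 mm from the base axis. Payload 4.4 kg.
Tool frame: the origin (TCP) lies midway between the tips of the shut fingers; the grasp point (between the pads) lies 19 mm behind it; z points along the fingers, y is the line along which they close (so a half turn about z gives the same grasp; the last joint's range is limited). The gripper opens to 85 mm and grips with 20 to 120 N. Pads are 22 mm wide; open, the fingers measure 114 mm over their backs; the gripper's body (76 mm by 85 mm) begins 54 mm behind the grasp point. The pads swing forward as they close: fully open they stand 13 mm farther back than shut.
Start: joints at [-1.314, 0.628, 0.038, 1.517, -0.027, 0.996, -0.02], TCP at [206.17, 616.451, 197.113] pointing down, gripper open.
Joint ranges: [-3.06, 3.06], [-0.37, 2.12], [-1.25, 1.32], [0.18, 2.47], [-1.1, 4.24], [0.23, 1.98], [-2.94, 2.94]. Speed limits (rad/s): [2.57, 2.57, 3.14, 3.14, 3.14, 3.14, 3.14].

INTERFACE

Orientations are given as [roll, pitch, yaw] about the fixed x, y, z axes, in that order (R = Rz(yaw) Ry(pitch) Rx(roll)).
In Python, from cell import ctrl gives the robot as it stands.
- The arm moves only by the shell command python3 -m crank 'ROWS' [OPENING]. ROWS is JSON, a list that holds one entry, the list of rows, each a list of 4 numbers: the shift along the tool's x, y, z normalised to -1 to 1, where 1 is 2.5 cm, then the turn about the tool's z normalised to -1 to 1, where 1 is 0.08 rad. In form: [[[dx, dy, dz, turn], ...]]. A call has 1 to 12 rows; each row shifts and turns the commanded pose from where the row before left it, along the tool's axes as they then stand; what a row does not reach is not made up. A row lasts 1/12 s, in which the tool goes at most 41.7 mm and 7.16 degrees, less where a joint would pass 70% of its speed; a pose out of reach is approached as far as the arm can. A call with a number of a shift or a turn outside -1 to 1 is refused whole. A call with a gripper value outside its range is refused whole. OPENING is the closure, from -1 (fully open) to 1 (shut), set as the call begins (- or left out, the last holds). The fingers move at their own pace and stop on an object; the grip force is fixed at half the most. Time passes only in rows, so rows that do not move let the fingers close. It gives the time, the measured TCP pose, the force, the opening and the grip force at its end, in the units of the state.
- ctrl.read_state(): the state, without advancing time (a new reading comes with each control period).
- ctrl.get_image(name): name is "side" or "top" or "wrist"; returns a dict with "img" (400x640x3 uint8, red, green, blue), "intrinsics" (3x3 intrinsics, pixels), "dist" ([k1, k2, p1, p2, k3] as OpenCV has them; the pictures are not rectified), "extrinsics" (4x4, takes a point from camera to world coordinates). Camera axes: x right, y up, looking along -z (the intrinsics and any distortion apply to the point x, -y, -z); pixel columns grow to the right and rows downward; lengths in mm; the calibration is good to about 2 mm. A picture is of the moment at which its call begins. There is no depth.
- ctrl.finish_job(): hands the job in; it is judged then, once.
Trained networks look in the newest picture that a camera, given by its name, has taken for a name from the list of things; names that differ only in an ending like _2 or _b are one class to them, and where a whole thing is asked for, a point or a joint stands for the part that bears it (a point fixed in the world has none). Each returns a list of dicts, best first, with "confidence" (0 to 1); they miss things now and then, are a little off and sometimes report something else, mostly with a low value. They report only what shows in the picture. A call takes as long as a camera call. They do not tell look-alikes from the thing itself.
- ctrl.find_in(camera, target): "position" ([row, column] in pixels, amid what is visible of it).
- ctrl.trace(camera, target): "mask" (400x640 bool, what is visible of it) and "position" ([row, column] in pixels, amid what is visible of it).
- ctrl.place_of(camera, target): "position" ([row, column] in pixels: a listed point, or the origin of a listed thing).
The state is a dict: "clock": time; "qpos": joint angles; "qd": joint speeds; "tau": joint torques, N m; "eef_pos": TCP position; "tool_rot": TCP orientation; "force": force on the tool from outside, world axes, zero at the start; "torque": the same for the moment, N m; "width": finger opening in mm; "gripper_force": force on a finger pad.
Only numpy, scipy, OpenCV 4.12 (cv2) and the standard library are available. Lean on these libraries where they do the work, as an engineer would, in place of code of your own. Each camera call takes 0.05 s, during which the arm holds its last target. There are 200 camera calls.

TASK

Stand the loose aluminium sample block squarely in the one empty bay of the round carousel, between its two end plates, and let go of it; then turn the carousel clockwise (seen from above) by one click so that this bay clicks in facing the reader. Keep the block upright and never drop it (its holder leaves only its ends free and the bay leaves only its long sides free, so set it down on the bench and take it again the other way), and leave the other things on the bench where they are.

Things in the scene. Friction and masses are not known exactly. Their poses are not given: they have to be found in the camera images.
- block: The loose sample block: bare aluminium, 62 long (its x) x 44 wide (its y) x 45 high, six black stoppered wells flush in its top, about 0.3 kg. Origin: centre of its underside; z up. It starts in the holder. Either end may go first (half a turn is the same).
- cradle: The block's holder, a fixed steel channel: floor 64 x 62 x 4 thick, and two upright walls 62 long (along its x), 5 thick, up to 54 above the bench, 50 apart inside (across its y), open at both ends. The block stands on its floor between the walls, long way along x, top 5 below the wall tops. Origin: centre of the underside.
- carousel: The fixed carousel unit. Origin: underside, on the turning axis. A round white plinth of radius 125 and, at its +y, the reader: a white box 120 wide, from 142 to 232 out from the axis, 118 high, with a dark window towards the disc. The loading position is at its -x; the reading position, at its +y, is one click (90 degrees) clockwise from loading.
- turret (a joint): Angle (rad) of the carousel's white disc (radius 132, top face 55 above the bench). 0 = the empty bay at the loading position; grows clockwise seen from above; rests (spring detent) at 0, 1.571 (empty bay facing the reader) and 3.142; a detent is left with about 0.25 N m and past half way it pulls itself on to the next. Hard stops at -0.25 and 3.4.
- bay (a point): Centre of the empty bay's floor (the disc's top face), 85 from the axis; turns with the disc; x along the radius, towards the axis; z up. The block stands lengthwise along x between steel end plates 44 wide x 56 high, 72 apart inside, and low side ridges 5 high x 5 thick, 54 apart inside; above those its long sides are open. The three other bays hold identical fixed blocks.
- hub (a point): Centre of the black handle bar over the turning axis, 140 above the bench: bar 64 long (along this point's y), 14 wide (along its x), 30 high (so from 125 to 155 above the bench), on a steel post of radius 16; turns with the disc. Its axes are parallel to those of the bay point.
- bowl: Bystander: loose steel bowl, radius 62, 45 high; origin under its centre.
- beaker: Bystander: loose glass beaker, radius 33, 80 high; origin under its centre.
- bottle_a: Bystander: loose white reagent bottle with red cap, radius 33, 150 high; origin under its centre.
- bottle_b: Bystander: a second bottle like bottle_a.
- spatula: Bystander: loose steel lab spoon, 160 long, lying along its x; origin under its middle.
- jar: Bystander: loose amber glass jar with black cap, radius 28, 70 high; origin under its centre.
Not all that is in view belongs to the job. Leave any purple look-alike of the block alone.

How it is judged:
By the outcome, as a careful person would: the job done as asked, in the order asked, and still so for the second after the job is handed in, with the robot touching nothing.
It also fails if it takes over 72 s, if anything falls off the work surface, if the arm or the gripper's body presses on something with over 40 N, if the wrist force passes 120 N, or if a joint passes its speed limit or range.

## Working session

There is one attempt and no reset: what is moved stays moved. The work goes in short steps, Python scripts to look and compute and a shell command to move; the robot and the scene stay as the last step left them, time stands still between calls to the robot, and variables do not carry over. Pictures are saved under pics/ and viewed, at most 13 in all, crops included, and the job is handed in when it is done.

```bash
ls; mkdir -p pics
cat > h.py <<'E'
import numpy as np, cv2
from cell import ctrl
from scipy.spatial.transform import Rotation as R
def ray(im,p):
    K=np.array(im["intrinsics"],float);d=np.array(im["dist"],float);E=np.array(im["extrinsics"],float)
    u=cv2.undistortPoints(np.array([[[p[1],p[0]]]],float),K,d)[0,0]
    v=E[:3,:3]@np.array([u[0],-u[1],-1.0]); return E[:3,3],v/np.linalg.norm(v)
def onz(im,p,z):
    o,v=ray(im,p); return o+v*(z-o[2])/v[2]
def tri(rays):
    A=0;b=0
    for o,v in rays:
        P=np.eye(3)-np.outer(v,v);A=A+P;b=b+P@o
    x=np.linalg.solve(A,b); return x,[float(np.linalg.norm((np.eye(3)-np.outer(v,v))@(x-o))) for o,v in rays]
def proj(im,X):
    E=np.array(im["extrinsics"],float);c=(np.atleast_2d(X)-E[:3,3])@E[:3,:3]
    c=c*[1,-1,-1]
    p=cv2.projectPoints(c,np.zeros(3),np.zeros(3),np.array(im["intrinsics"],float),np.array(im["dist"],float))[0][:,0]
    return p[:,::-1]
def save(im,name): cv2.imwrite("pics/"+name,np.ascontiguousarray(im["img"][:,:,::-1]))
E
cat > a.py <<'E'
from h import *
ims={}
for c in("top","side","wrist"):
    ims[c]=ctrl.get_image(c); 
big=np.vstack([ims["top"]["img"],ims["side"]["img"]])
save(ims["top"],"top0.png");save(ims["side"],"side0.png");save(ims["wrist"],"wr0.png")
for t in "block cradle carousel bay hub bowl beaker bottle_a spatula jar".split():
    for c in("top","side"):
        for r in ctrl.place_of(c,t)[:3]:
            p=r["position"]; print(t,c,np.round(p),round(r["confidence"],2),onz(ims[c],p,{"bay":55,"hub":140}.get(t,4 if t=="block" else 0)).round(0))
s=ctrl.read_state();print(s["eef_pos"],s["tool_rot"],s["width"],s["clock"])
E
python3 a.py
```

```text
pics
block top [187. 383.] 0.82 [ 643. -279.    4.]
block top [180. 322.] 0.71 [ 662. -114.    4.]
block top [202. 426.] 0.56 [ 603. -396.    4.]
block side [294. 417.] 0.84 [ 603. -401.    4.]
block side [251. 388.] 0.67 [ 644. -281.    4.]
block side [207. 350.] 0.63 [ 682. -119.    4.]
cradle top [185. 381.] 0.78 [ 651. -274.    0.]
cradle side [251. 388.] 0.87 [ 648. -279.   -0.]
carousel top [207. 216.] 0.97 [585. 171.   0.]
carousel top [194. 208.] 0.36 [622. 194.   0.]
carousel side [170. 258.] 0.65 [593. 166.   0.]
carousel side [251. 387.] 0.33 [ 645. -278.   -0.]
bay top [232. 208.] 0.7 [512. 177.  55.]
hub top [194. 209.] 0.83 [594. 160. 140.]
hub top [204. 216.] 0.51 [569. 140. 140.]
hub side [129. 249.] 0.58 [587. 169. 140.]
bowl top [262. 381.] 0.81 [ 443. -272.    0.]
bowl side [296. 321.] 0.96 [ 452. -266.    0.]
beaker top [291. 311.] 0.78 [366. -88.   0.]
beaker top [263. 380.] 0.32 [ 441. -268.    0.]
beaker side [267. 240.] 0.7 [367. -90.   0.]
bottle_a top [138. 344.] 0.9 [ 782. -175.    0.]
bottle_a top [263. 383.] 0.42 [ 439. -278.    0.]
bottle_a side [200. 392.] 0.87 [ 783. -172.    0.]
bottle_a side [178. 362.] 0.79 [790. -56.   0.]
spatula top [263. 382.] 0.72 [ 439. -274.    0.]
spatula top [288. 238.] 0.56 [370. 105.   0.]
spatula side [219. 199.] 0.78 [371. 106.   0.]
spatula side [253. 386.] 0.22 [ 640. -281.    0.]
jar top [141. 254.] 0.62 [771.  74.   0.]
jar side [160. 328.] 0.68 [775.  65.   0.]
[206.17220034 616.45201894 197.12601996] [ 3.14158816e+00 -4.79775025e-05  2.81872666e+00] 85.5737471622316 1.15
```

View pictures.

View pics/top0.png

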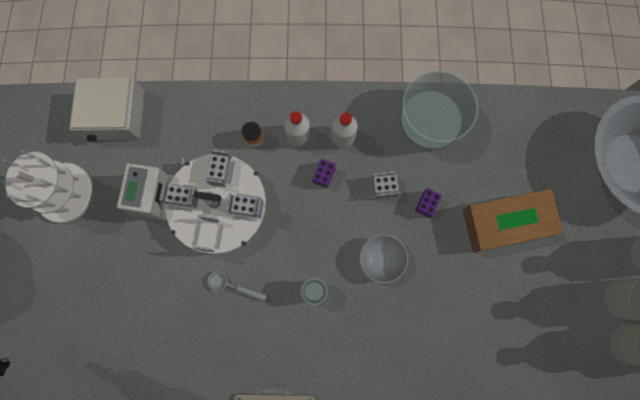

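View pics/side0.png

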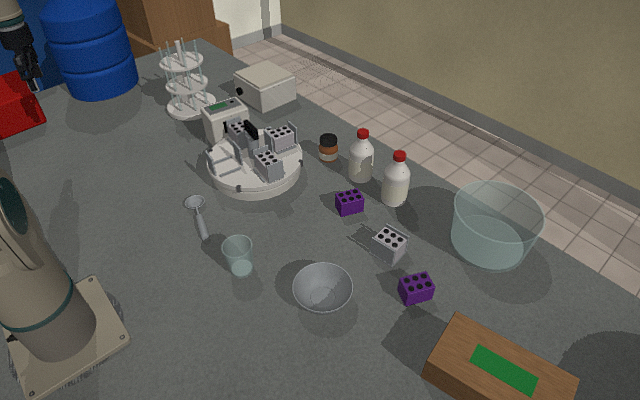

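The loose block candidates in the top view are these:
- Bare aluminium in the holder at (184,386).
- Purple look-alikes at (173,324) and (203,428).
- Fixed aluminium blocks on the carousel at (167,219), (195,180) and (205,246).

By the description I choose (184,386). The empty bay is at about (232,208), and the reader is to the left at (188,140).

```bash
cat > go.py <<'E'
import sys
from h import *
# usage: go.py x y z yaw(or -)
s=ctrl.read_state();M=R.from_euler("xyz",s["tool_rot"]).as_matrix();p=np.array(s["eef_pos"])
y=s["tool_rot"][2]
a=sys.argv[1:]
t=np.array([p[i] if a[i]=='-' else float(a[i]) for i in range(3)])
d=M.T@(t-p)/25
print("now",p.round(1),"rot",np.round(s["tool_rot"],3),"w",round(s["width"],1),"q7",np.round(s["qpos"],2)[-1],"t",s["clock"])
print("shift units (tool axes)",d.round(3))
if len(a)>3:
    dy=(float(a[3])-y+np.pi/2)%np.pi-np.pi/2; print("turn units",round(-dy/0.08,3))
E
python3 - <<'E'
from h import *
im=ctrl.get_image("wrist");s=ctrl.read_state()
M=R.from_euler("xyz",s["tool_rot"]).as_matrix();E=im["extrinsics"]
print((M.T@(np.array(E)[:3,3]-s["eef_pos"])).round(1),(M.T@np.array(E)[:3,:3]).round(2),np.array(im["intrinsics"]).round(0))
E
python3 go.py 480 150 330 0
```

```text
[  83.    -0.6 -176.2] [[-0.    0.95  0.32]
 [ 1.    0.    0.  ]
 [ 0.    0.32 -0.95]] [[305.   0. 320.]
 [  0. 305. 203.]
 [  0.   0.   1.]]
now [206.2 616.5 197.1] rot [ 3.142 -0.     2.819] w 85.3 q7 -0.02 t 1.2
shift units (tool axes) [-16.307 -14.219  -5.316]
turn units -4.036
```

```bash
python3 -m crank '[[[-0.9,-0.6,-0.3,0],[-0.95,-0.62,-0.3,0],[-0.95,-0.62,-0.3,0],[-0.95,-0.62,-0.3,0],[-0.95,-0.62,-0.3,0],[-0.95,-0.62,-0.3,0],[-0.95,-0.62,-0.3,0],[-0.95,-0.62,-0.3,0],[-0.95,-0.62,-0.3,0],[-0.95,-0.62,-0.3,0],[-0.95,-0.62,-0.3,0],[-0.95,-0.62,-0.3,0]]]' -1
python3 -m crank '[[[-0.95,-0.62,-0.3,0],[-0.95,-0.62,-0.3,0],[-0.95,-0.62,-0.3,0],[-0.95,-0.62,-0.3,0],[-0.95,-0.62,-0.3,0],[-0.95,-0.62,-0.3,0],[-0.95,-0.62,0,0],[-0.9,-0.6,0,0],[0,0,0,0],[0,0,0,0]]]'
python3 - <<'E'
from h import *
im=ctrl.get_image("wrist");save(im,"w1.png")
for t,z in (("bay",55),("hub",140),("carousel",0)):
    for r in ctrl.place_of("wrist",t)[:3]: print(t,np.round(r["position"],1),round(r["confidence"],2),onz(im,r["position"],z).round(1))
import pickle;pickle.dump(im,open("w1.pkl","wb"))
E
python3 go.py 560 170 330
```

```text
clock: 2.2
eef_pos: [417.2, 349.3, 287.7]
tool_rot: [3.141, 0.0, 2.819]
force: [0.1, -0.5, 0.2]
width: 85.5
gripper_force: 0.0
clock: 3.03
eef_pos: [556.9, 171.7, 332.0]
tool_rot: [-3.141, 0.0, 2.815]
force: [-0.9, 1.4, -0.1]
width: 85.3
gripper_force: 0.0
bay [120.9 310.6] 0.96 [500.9 174.9  55. ]
hub [195.7 319. ] 0.89 [586.5 159.  140. ]
carousel [171.2 324.4] 0.71 [589.3 167.    0. ]
now [555.4 175.1 332.1] rot [ 3.141e+00 -1.000e-03  2.821e+00] w 85.5 q7 0.96 t 3.2333
shift units (tool axes) [-0.239 -0.135  0.083]
```

View pics/w1.png

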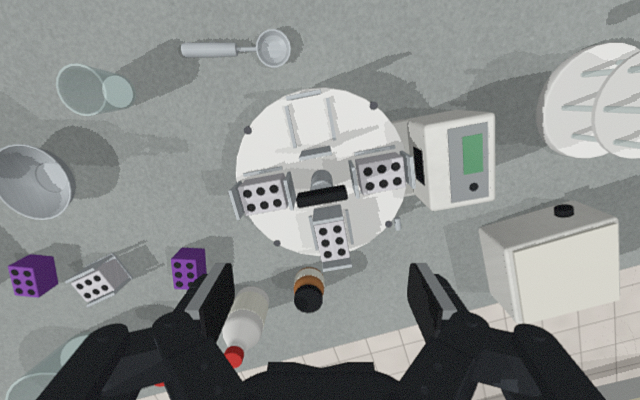

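The wrist view shows the empty bay at (121,311), black hub bar at (196,320), reader at (160,450). The bare aluminium block sits in its grey channel at (285,95), between purple blocks (275,32) and (268,188). Next I look from nearer the holder.

```bash
cat > look.py <<'E'
import sys,pickle
from h import *
im=ctrl.get_image("wrist");n=sys.argv[1];save(im,n+".png")
obs=[]
for t in sys.argv[2:]:
    z={"bay":55,"hub":140,"block":4}.get(t,0)
    for r in ctrl.place_of("wrist",t)[:5]:
        if r["confidence"]<.3: continue
        obs.append((t,r["position"],r["confidence"]));print(t,np.round(r["position"],1),round(r["confidence"],2),onz(im,r["position"],z).round(1), onz(im,r["position"],55).round(1) if t=="block" else "")
pickle.dump((im,obs),open(n+".pkl","wb"))
E
python3 -m crank '[[[-0.5,-0.8,0,0],[-0.5,-0.8,0,0],[-0.5,-0.8,0,0],[-0.5,-0.8,0,0],[-0.5,-0.8,0,0],[-0.5,-0.8,0,0],[0,0,0,0],[0,0,0,0],[0,0,0,0]]]'
python3 look.py w2 bay hub carousel block cradle
python3 -m crank '[[[-0.6,-0.9,0.2,0],[-0.6,-0.9,0.2,0],[-0.6,-0.9,0.2,0],[-0.6,-0.9,0.2,0],[-0.6,-0.9,0.2,0],[-0.6,-0.9,0.2,0],[-0.6,-0.9,0.2,0],[-0.6,-0.9,0.2,0],[-0.6,-0.9,0.2,0],[0,0,0,0],[0,0,0,0],[0,0,0,0]]]'
python3 look.py w3 block cradle
python3 - <<'E'
from h import *
im=cv2.imread("pics/w3.png");a=im;b=cv2.imread("pics/w2.png")
cv2.imwrite("pics/w3v.png",im)
E
python3 go.py 650 -280 260
```

```text
clock: 3.98
eef_pos: [589.0, 37.8, 332.1]
tool_rot: [3.14, -0.001, 2.821]
force: [-0.3, 0.3, 0.6]
width: 85.3
gripper_force: 0.0
bay [ 64.9 395.3] 0.62 [499.4 174.7  55. ] 
hub [141.8 416.6] 0.85 [591.4 157.6 140. ] 
carousel [127.1 396.6] 0.7 [588.9 167.9   0. ] 
block [232.7  95.5] 0.82 [ 597.4 -393.6    4. ] [ 588.5 -347.4   55. ]
block [236.7 160.6] 0.75 [ 641.6 -285.6    4. ] [ 628.3 -250.4   55. ]
block [227.2 250.9] 0.68 [ 676.1 -123.     4. ] [ 659.3 -104.1   55. ]
cradle [237.1 164.3] 0.74 [ 645.5 -282.4    0. ] 
clock: 5.28
eef_pos: [653.2, -197.7, 286.9]
tool_rot: [3.14, -0.001, 2.82]
force: [0.0, 1.1, -0.6]
width: 85.7
gripper_force: 0.0
block [157.1 371.8] 0.93 [ 676.9 -124.     4. ] [ 665.5 -129.4   55. ]
block [170.5 265. ] 0.88 [ 644.8 -284.9    4. ] [ 637.  -272.4   55. ]
block [164.8 187.7] 0.83 [ 599.2 -393.5    4. ] [ 596.5 -368.9   55. ]
cradle [169.6 266.9] 0.68 [ 645.1 -282.6    0. ] 
now [ 653.4 -197.   287.5] rot [3.141 0.    2.821] w 85.5 q7 1.6 t 5.4333
shift units (tool axes) [-0.914 -3.195  1.098]
```

View pics/w3.png

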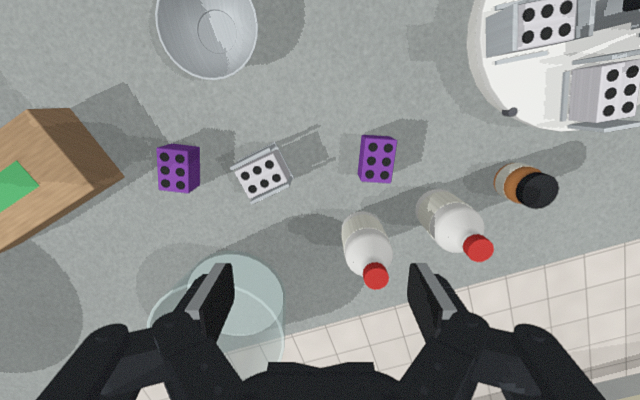

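The aluminium block, with its light top and six wells, is at (173,262) in the channel. Purple look-alikes are at (168,178) and (158,378). Clear bench space lies toward the robot from it.

```bash
cat > wells.py <<'E'
import sys,pickle
from h import *
def wells(im,c,h=34,purple=False):
    g=cv2.cvtColor(im["img"],cv2.COLOR_RGB2GRAY);r0,c0=int(c[0])-h,int(c[1])-h
    r0=max(r0,0);c0=max(c0,0)
    g=cv2.resize(g[r0:r0+2*h,c0:c0+2*h],None,fx=6,fy=6,interpolation=cv2.INTER_CUBIC)
    best=None
    for th in range(40,130,5):
        n,l,s,ce=cv2.connectedComponentsWithStats((g<th).astype(np.uint8))
        k=[i for i in range(1,n) if 300<s[i,4]<6000 and 0.45<s[i,2]/s[i,3]<2.2 and s[i,4]>.6*s[i,2]*s[i,3]]
        if len(k)>=6:
            d=np.hypot(*(ce[k]-6*h).T);k=np.array(k)[np.argsort(d)][:6]
            sc=s[k,4].std()/s[k,4].mean()
            if best is None or sc<best[0]: best=(sc,ce[k].copy())
    if best is None: return None
    p=(best[1]+.5)/6-.5+[c0,r0]
    return p[:,::-1]
def fit(im,p,z):
    X=np.array([onz(im,q,z)[:2] for q in p]);m=X.mean(0);u,s,v=np.linalg.svd(X-m)
    return m,np.arctan2(v[0,1],v[0,0]),s,X
if __name__=="__main__":
    c={}
    for n,pc in (("w2",(225,165)),("w3",(173,262))):
        im,_=pickle.load(open(n+".pkl","rb"));p=wells(im,pc)
        if p is None: print(n,"none");continue
        for z in (49,): m,a,s,X=fit(im,p,z);print(n,z,m.round(1),round(a,3),s.round(1),X.round(0).tolist())
        c[n]=(im,p.mean(0))
    if len(c)==2: print(tri([ray(*v) for v in c.values()]))
E
python3 wells.py
python3 - <<'E'
from h import *
a=cv2.imread("pics/w3.png")[130:220,215:315];cv2.imwrite("pics/crop.png",cv2.resize(a,None,fx=6,fy=6))
E
```

```text
w2 49 [ 643.4 -282.8] -1.496 [37.6 25.3] [[631.0, -265.0], [652.0, -263.0], [633.0, -284.0], [654.0, -282.0], [635.0, -303.0], [655.0, -300.0]]
w3 49 [ 643.8 -283.2] -1.46 [38.  25.6] [[633.0, -284.0], [654.0, -282.0], [631.0, -265.0], [652.0, -263.0], [635.0, -303.0], [656.0, -301.0]]
(array([ 643.67231815, -283.33973196,   48.20965144]), [0.13583518488139484, 0.13583518488126883])
```

View pics/crop.png

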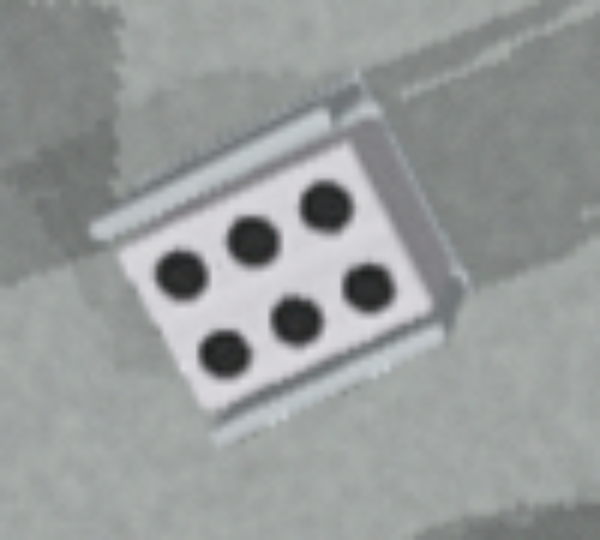

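The crop confirms it: bare aluminium top, six black wells, and steel channel walls along its long sides with both ends free. It is centred at (643.6,-283.2), long axis -1.476 rad, and its top triangulates to 48 mm. Moving above it.

```bash
python3 -m crank '[[[0,0,0,-0.9],[0,0,0,-0.9],[0,0,0,-0.9],[0,0,0,-0.9],[0,0,0,-0.8],[0,0,0,-0.8],[0,0,0,0],[0,0,0,0]]]' -1
python3 go.py 643.6 -283.2 100 3.236
```

```text
clock: 6.1
eef_pos: [653.3, -198.0, 287.5]
tool_rot: [3.141, 0.001, -3.049]
force: [-0.5, -0.2, -0.4]
width: 85.8
gripper_force: 0.0
now [ 653.3 -198.   287.5] rot [ 3.141e+00  1.000e-03 -3.049e+00] w 85.8 q7 1.96 t 6.1
shift units (tool axes) [ 0.705 -3.362  7.498]
turn units -0.021
```

```bash
python3 -m crank '[[[0.14,-0.67,0.6,0],[0.14,-0.67,0.6,0],[0.14,-0.67,0.6,0],[0.14,-0.67,0.6,0],[0.14,-0.68,0.6,0],[0,0,0.8,0],[0,0,0.8,0],[0,0,0.8,0],[0,0,0.8,0],[0,0,0.6,0],[0,0,0,0],[0,0,0,0]]]'
python3 - <<'E'
from h import *
from wells import *
im=ctrl.get_image("wrist");save(im,"w4.png")
q=proj(im,[[643.6,-283.2,49]])[0];print(q)
p=wells(im,q,60)
if p is not None: print(fit(im,p,49)[:3])
E
python3 go.py 643.6 -283.2 8 3.236
```

```text
clock: 7.1
eef_pos: [643.0, -284.0, 116.3]
tool_rot: [3.141, -0.002, -3.049]
force: [-0.4, -0.5, 1.0]
width: 85.6
gripper_force: 0.0
[204.69225756 321.88400625]
(array([ 643.76844713, -283.36157982]), np.float64(-1.4553501250154384), array([37.95029644, 25.59943621]))
now [ 643.9 -284.4  117.5] rot [-3.141e+00  1.000e-03 -3.049e+00] w 85.5 q7 2.09 t 7.15
shift units (tool axes) [0.01  0.051 4.382]
turn units -0.02
```

View pics/w4.png

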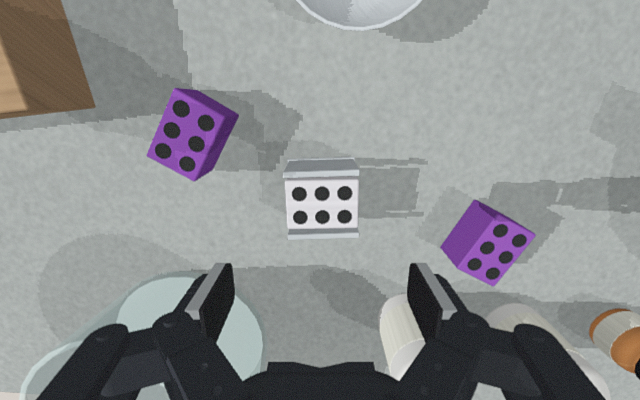

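The block is centred between the open fingers at (205,322) and squarely aligned. Descending and gripping.

```bash
python3 -m crank '[[[0,0.05,0.6,0],[0,0,0.6,0],[0,0,0.6,0],[0,0,0.6,0],[0,0,0.6,0],[0,0,0.5,0],[0,0,0.4,0],[0,0,0.3,0],[0,0,0.15,0],[0,0,0,0],[0,0,0,0]]]'
python3 -m crank '[[[0,0,0,0],[0,0,0,0],[0,0,0,0],[0,0,0,0],[0,0,0,0],[0,0,0,0],[0,0,0,0],[0,0,0,0],[0,0,0,0],[0,0,0,0]]]' 1
python3 go.py - - 60
```

```text
clock: 8.07
eef_pos: [643.8, -283.2, 8.8]
tool_rot: [-3.141, 0.001, -3.048]
force: [0.2, -0.9, 0.2]
width: 85.4
gripper_force: 0.0
clock: 8.9
eef_pos: [647.8, -292.2, 14.9]
tool_rot: [-3.128, 0.011, -3.051]
force: [-0.7, -9.2, 19.0]
width: 0.1
gripper_force: 9.4
now [ 647.8 -292.2   14.9] rot [-3.128  0.011 -3.051] w 0.1 q7 2.1 t 8.9
shift units (tool axes) [-0.019 -0.025 -1.804]
```

Run:
```python
from h import *
w=ctrl.get_image("wrist")["img"];s=ctrl.get_image("side")["img"][190:320,330:480]
s=cv2.resize(s,None,fx=3,fy=3)[:,:450];w=w[50:400,120:560][:,:350]
h=max(s.shape[0],w.shape[0]);o=np.zeros((h,s.shape[1]+w.shape[1],3),np.uint8);o[:w.shape[0],:w.shape[1]]=w;o[:s.shape[0],w.shape[1]:]=s
cv2.imwrite("pics/c5.png",o[:,:,::-1])
```

```text
(no output)
```

View pics/c5.png

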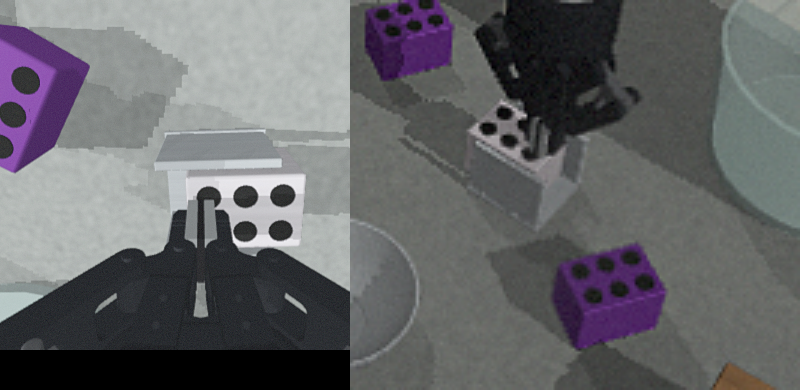

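Run:
```python
from h import *
from wells import *
im=ctrl.get_image("wrist")
print("tcp proj",proj(im,[[647.8,-292.2,14.9],[647.8,-292.2,49]]))
o=cv2.resize(im["img"][150:330,220:460],None,fx=3.3,fy=3.3,interpolation=cv2.INTER_CUBIC);cv2.imwrite("pics/c6.png",o[:600,:,::-1])
# visible wells in crop c5: offset rows+50, cols+120
for q in((76+195,0),): pass
for (c,r) in((208,196),(245,196),(282,196),(245,231),(280,231)): print(onz(im,(r+50,c+120),49).round(1))
```

```text
tcp proj [[238.17462865 321.28949857]
 [266.46952595 320.58410688]]
[ 635.4 -289.5   49. ]
[ 633.5 -270.5   49. ]
[ 631.7 -251.6   49. ]
[ 654.4 -267.6   49. ]
[ 652.5 -248.9   49. ]
```

View pics/c6.png

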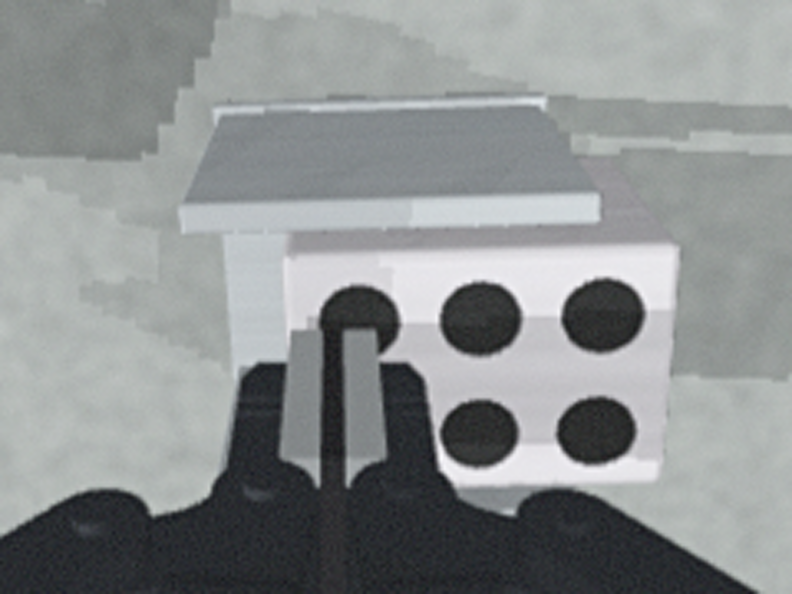

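Both fingers have shut on top of the block instead of beside it. The images and the contact agree that the real fingertips sit about 34 mm above the reported TCP. The block is still upright and has slid about 13 mm along the channel. I'll lift, open, measure again and go 34 mm lower.

```bash
python3 -m crank '[[[0,0,-0.3,0],[0,0,-0.6,0],[0,0,-0.8,0],[0,0,-0.8,0],[0,0,-0.8,0],[0,0,0,0]]]'
python3 -m crank '[[[0,0,0,0],[0,0,0,0],[0,0,0,0],[0,0,0,0],[0,0,0,0],[0,0,0,0],[0,0,0,0],[0,0,0,0]]]' -1
cat > blk.py <<'E'
import sys
from wells import *
x,y,z=map(float,sys.argv[1:4]);cam=sys.argv[4] if len(sys.argv)>4 else "wrist"
im=ctrl.get_image(cam);q=proj(im,[[x,y,z]])[0];p=wells(im,q,60 if cam=="wrist" else 20)
print(q.round(0)); 
if p is not None:
    m,a,s,X=fit(im,p,z);print(m.round(1),round(a,3),s.round(1),X.round(0).tolist())
E
python3 blk.py 644 -269 49
python3 go.py 644 -269 -27 3.236
```

```text
clock: 9.55
eef_pos: [646.5, -283.3, 96.1]
tool_rot: [-3.139, 0.007, -3.048]
force: [0.1, -0.8, 0.8]
width: -0.2
gripper_force: 0.0
clock: 10.22
eef_pos: [643.3, -283.0, 90.6]
tool_rot: [3.141, -0.0, -3.048]
force: [-0.2, -0.1, -0.2]
width: 85.7
gripper_force: 0.0
[217. 339.]
[ 643.9 -269.1] -1.443 [37.9 25.7] [[634.0, -270.0], [654.0, -268.0], [636.0, -289.0], [657.0, -287.0], [652.0, -249.0], [631.0, -252.0]]
now [ 643.3 -282.9   90.7] rot [ 3.141 -0.    -3.048] w 85.6 q7 2.09 t 10.2667
shift units (tool axes) [-0.08   0.552  4.707]
turn units -0.015
```

```bash
python3 -m crank '[[[-0.08,0.56,0,-0.3],[0,0,0.6,0],[0,0,0.6,0],[0,0,0.6,0],[0,0,0.6,0],[0,0,0.6,0],[0,0,0.5,0],[0,0,0.4,0],[0,0,0.4,0],[0,0,0.25,0],[0,0,0.15,0],[0,0,0,0]]]'
python3 -m crank '[[[0,0,0,0],[0,0,0,0],[0,0,0,0],[0,0,0,0],[0,0,0,0],[0,0,0,0],[0,0,0,0],[0,0,0,0]]]' 1
python3 go.py - - 60
```

```text
clock: 11.27
eef_pos: [643.6, -268.7, -27.5]
tool_rot: [3.141, -0.001, -3.024]
force: [-0.1, 0.3, -0.1]
width: 85.3
gripper_force: 0.0
clock: 11.93
eef_pos: [644.8, -269.0, -25.7]
tool_rot: [-3.141, 0.001, -3.024]
force: [0.7, 0.1, 5.9]
width: 61.1
gripper_force: 66.6
now [ 644.8 -269.   -25.7] rot [-3.141e+00  1.000e-03 -3.024e+00] w 61.1 q7 2.1 t 11.9333
shift units (tool axes) [-5.000e-03 -2.000e-03 -3.426e+00]
```

```bash
python3 -m crank '[[[0,0,-0.2,0],[0,0,-0.4,0],[0,0,-0.5,0],[0,0,-0.6,0],[0,0,-0.6,0],[0,0,-0.6,0],[0,0,-0.6,0],[0,0,0,0]]]'
python3 -m crank '[[[0.2,0.45,0,0],[0.3,0.7,0,0],[0.3,0.7,0,0],[0.3,0.7,0,0],[0.3,0.7,0,0],[0.3,0.7,0,0],[0.3,0.7,0,0],[0.3,0.7,0,0],[0.3,0.7,0,0],[0.3,0.7,0,0],[0.3,0.7,0,0],[0.3,0.7,0,0]]]'
python3 -m crank '[[[0.2,0.3,0.3,0],[0.1,0.1,0.5,0],[0,0,0.5,0],[0,0,0.5,0],[0,0,0.4,0],[0,0,0.4,0],[0,0,0.3,0],[0,0,0,0],[0,0,0,0],[0,0,0,0]]]'
python3 go.py 530 -70 -30
```

```text
clock: 12.6
eef_pos: [647.0, -270.2, 66.0]
tool_rot: [-3.138, 0.007, -3.024]
force: [1.3, -0.3, -2.0]
width: 61.6
gripper_force: 66.1
clock: 13.6
eef_pos: [533.1, -76.0, 61.2]
tool_rot: [-3.142, 0.001, -3.025]
force: [0.6, 1.2, -3.4]
width: 61.6
gripper_force: 66.1
clock: 14.43
eef_pos: [525.1, -67.8, -11.3]
tool_rot: [-3.141, 0.001, -3.025]
force: [-0.4, -0.0, -1.9]
width: 61.1
gripper_force: 66.1
now [525.1 -67.8 -11.3] rot [-3.141e+00  1.000e-03 -3.025e+00] w 61.1 q7 1.87 t 14.4333
shift units (tool axes) [-0.184 -0.111  0.747]
```

```bash
python3 -m crank '[[[0,0,0.3,0],[0,0,0.2,0],[0,0,0.1,0],[0,0,0,0],[0,0,0,0],[0,0,0,0]]]'
python3 -m crank '[[[0,0,0.08,0],[0,0,0.04,0],[0,0,0,0],[0,0,0,0]]]'
```

```text
clock: 14.93
eef_pos: [524.8, -67.7, -26.6]
tool_rot: [-3.142, 0.0, -3.024]
force: [-0.2, -0.4, -2.7]
width: 61.5
gripper_force: 66.1
clock: 15.27
eef_pos: [524.7, -67.7, -29.7]
tool_rot: [3.142, 0.0, -3.024]
force: [-0.6, 0.8, -3.0]
width: 61.3
gripper_force: 66.3
```

```bash
python3 -m crank '[[[0,0,0.05,0],[0,0,0,0],[0,0,0,0]]]'
python3 -m crank '[[[0,0,0.04,0],[0,0,0,0],[0,0,0,0]]]'
```

```text
clock: 15.52
eef_pos: [524.7, -67.7, -29.7]
tool_rot: [3.142, 0.0, -3.024]
force: [-2.2, -0.4, 9.3]
width: 61.4
gripper_force: 67.3
clock: 15.77
eef_pos: [524.7, -67.6, -29.8]
tool_rot: [3.141, 0.001, -3.024]
force: [-4.0, 0.3, 19.5]
width: 61.4
gripper_force: 68.5
```

```bash
python3 -m crank '[[[0,0,-0.08,0],[0,0,0,0],[0,0,0,0],[0,0,0,0],[0,0,0,0],[0,0,0,0],[0,0,0,0]]]' -1
python3 -m crank '[[[0,0,-0.3,0],[0,0,-0.7,0],[0,0,-0.9,0],[0,0,-0.9,0],[0,0,-0.9,0],[0,0,-0.4,0.5],[0,0,0,1],[0,0,0,1],[0,0,0,1],[0,0,0,1],[0,0,0,1],[0,0,0,1]]]'
python3 -m crank '[[[0,0,0,1],[0,0,0,1],[0,0,0,1],[0,0,0,1],[0,0,0,1],[0,0,0,1],[0,0,0,1],[0,0,0,1],[0,0,0,1],[0,0,0,1],[0,0,0,0],[0,0,0,0]]]'
python3 -m crank '[[[0,0,0,1],[0,0,0,1],[0,0,0,1],[0,0,0,0],[0,0,0,0]]]'
python3 blk.py 524.7 -67.7 45
python3 go.py 524.7 -67.7 -30 1.688
```

```text
clock: 16.35
eef_pos: [524.6, -67.7, -30.1]
tool_rot: [3.142, -0.0, -3.024]
force: [-0.3, -0.4, -0.8]
width: 85.7
gripper_force: 0.0
clock: 17.35
eef_pos: [524.7, -67.6, 73.2]
tool_rot: [3.141, 0.0, 2.735]
force: [0.3, 0.7, 0.3]
width: 85.6
gripper_force: 0.0
clock: 18.35
eef_pos: [524.7, -67.4, 72.9]
tool_rot: [3.141, -0.0, 1.941]
force: [-0.1, 1.2, 1.1]
width: 85.4
gripper_force: 0.0
clock: 18.77
eef_pos: [524.7, -67.6, 72.7]
tool_rot: [-3.142, -0.0, 1.702]
force: [0.0, -0.3, -0.1]
width: 85.6
gripper_force: 0.0
[221. 321.]
now [524.7 -67.6  72.7] rot [-3.142 -0.     1.702] w 86.1 q7 0.78 t 18.8167
shift units (tool axes) [-6.000e-03  1.000e-03  4.106e+00]
turn units 0.175
```

```bash
python3 -m crank '[[[0,0,0.5,0.17],[0,0,0.6,0],[0,0,0.6,0],[0,0,0.6,0],[0,0,0.5,0],[0,0,0.4,0],[0,0,0.3,0],[0,0,0.2,0],[0,0,0,0],[0,0,0,0]]]'
python3 -m crank '[[[0,0,0,0],[0,0,0,0],[0,0,0,0],[0,0,0,0],[0,0,0,0],[0,0,0,0],[0,0,0,0],[0,0,0,0],[0,0,0,0]]]' 1
python3 go.py - - -10
```

```text
clock: 19.65
eef_pos: [524.8, -67.8, -19.8]
tool_rot: [3.141, -0.0, 1.685]
force: [0.4, 0.3, 0.6]
width: 85.5
gripper_force: 0.0
clock: 20.4
eef_pos: [525.0, -67.6, -19.3]
tool_rot: [3.141, -0.0, 1.685]
force: [-1.1, 0.6, 5.6]
width: 43.2
gripper_force: 62.1
now [525.  -67.6 -19.3] rot [ 3.141 -0.     1.685] w 43.2 q7 0.87 t 20.4
shift units (tool axes) [ 0.     0.    -0.371]
```

```bash
python3 -m crank '[[[0,0,-0.3,0],[0,0,-0.5,0],[0,0,-0.6,0],[0,0,-0.6,0],[0,0,-0.6,0],[0,0,-0.6,0],[0,0,-0.6,0],[0,0,-0.6,0],[0,0,-0.6,0],[0,0,-0.4,0],[0,0,0,0]]]'
python3 - <<'E'
import pickle
from wells import *
from scipy.optimize import least_squares
w1=pickle.load(open("w1.pkl","rb"));w2,_=pickle.load(open("w2.pkl","rb"))
obs=[]
for im,c0 in ((w1,None),(w2,None),(ctrl.get_image("top"),None)):
    C=np.array([588,165]);f=-0.185
    for k,nm in enumerate(("opp","l","r")):
        a=f+[0,np.pi/2,-np.pi/2][k]
        X=C+85*np.array([np.cos(a),np.sin(a)])
        q=proj(im,[[*X,100]])[0]
        try:
            p=wells(im,q,30 if im is w1 or im is w2 else 15)
            m,an,s,_=fit(im,p,100)
            print(nm,q.round(0),m.round(1),round(an,3),s.round(1))
            if abs(s[0]-38)<2 and abs(s[1]-25.6)<2: obs.append((k,m))
        except Exception as e: print(nm,q.round(0),"fail")
def res(v):
    r=[]
    for k,m in obs:
        a=v[2]+[0,np.pi/2,-np.pi/2][k]; r+=list(v[:2]+v[3]*np.array([np.cos(a),np.sin(a)])-m)
    return r
if len(obs)>1:
    s=least_squares(res,[588,165,-.185,85]);print("C,angle,r",s.x.round(3),"bay",(s.x[:2]-85*np.array([np.cos(s.x[2]),np.sin(s.x[2])])).round(1),np.abs(s.fun).max())
E
```

```text
clock: 21.32
eef_pos: [525.8, -67.9, 116.9]
tool_rot: [3.139, 0.001, 1.685]
force: [-0.3, -0.2, -3.5]
width: 43.3
gripper_force: 61.6
opp [242. 332.] [671.6 150. ] -0.139 [38.  25.8]
l [178. 385.] [599.3 246. ] -1.703 [38.  25.7]
r [195. 264.] [575.6  77.7] 1.43 [38.2 25.6]
opp [195. 415.] [671.7 150. ] -0.14 [37.8 25.6]
l [125. 478.] [599.4 245.9] -1.711 [38.1 25.7]
r [142. 348.] [575.7  77.7] 1.433 [38.2 25.7]
opp [167. 218.] [672.9 152.5] 2.999 [38.1 25.7]
l [193. 178.] [600.5 248.5] -1.705 [38.1 25.9]
r [206. 243.] fail
C,angle,r [ 5.87676e+02  1.62430e+02 -1.40000e-01  8.52880e+01] bay [503.5 174.3] 1.9657689479201395
```

```bash
python3 -m crank '[[[0,0,0,-0.5],[0,0,0,-0.9],[0,0,0,-0.9],[0,0,0,-0.9],[0,0,0,-0.9],[0,0,0,-0.9],[0,0,0,-0.9],[0,0,0,-0.9],[0,0,0,-0.9],[0,0,0,-0.9],[0,0,0,-0.9],[0,0,0,-0.9]]]'
python3 -m crank '[[[0,0,0,-0.9],[0,0,0,-0.9],[0,0,0,-0.9],[0,0,0,-0.9],[0,0,0,-0.9],[0,0,0,-0.9],[0,0,0,-0.6],[0,0,0,0],[0,0,0,0]]]'
python3 go.py 503.3 173.7 120 3.0016
```

```text
clock: 22.37
eef_pos: [523.7, -67.5, 113.9]
tool_rot: [-3.141, -0.002, 2.521]
force: [-0.5, -0.5, -2.1]
width: 43.0
gripper_force: 61.3
clock: 23.12
eef_pos: [523.9, -67.6, 114.2]
tool_rot: [3.141, -0.002, 2.996]
force: [-0.2, 0.3, -2.4]
width: 43.2
gripper_force: 61.3
now [523.9 -67.6 114.2] rot [ 3.141e+00 -2.000e-03  2.996e+00] w 43.2 q7 1.69 t 23.1167
shift units (tool axes) [ 2.221  9.43  -0.225]
turn units -0.075
```

```bash
python3 -m crank '[[[0.1,0.4,-0.2,-0.07],[0.2,0.8,0,0],[0.2,0.8,0,0],[0.2,0.8,0,0],[0.2,0.8,0,0],[0.2,0.8,0,0],[0.2,0.8,0,0],[0.2,0.8,0,0],[0.2,0.8,0,0],[0.2,0.8,0,0],[0.2,0.8,0,0],[0.1,0.6,0,0]]]'
python3 -m crank '[[[0.05,0.4,0,0],[0.05,0.2,0,0],[0,0.03,0,0],[0,0,0,0],[0,0,0,0],[0,0,0,0]]]'
python3 go.py 503.3 173.7 35.5 3.0016
python3 - <<'E'
from h import *
im=ctrl.get_image("wrist");save(im,"w7.png")
for t in("bay","hub"):
  for r in ctrl.place_of("wrist",t)[:2]: print(t,np.round(r["position"]),round(r["confidence"],2),onz(im,r["position"],{"bay":55,"hub":140}[t]).round(1))
E
```

```text
clock: 24.12
eef_pos: [500.1, 166.1, 120.2]
tool_rot: [3.141, -0.001, 3.005]
force: [0.7, -0.3, -2.1]
width: 43.1
gripper_force: 61.6
clock: 24.62
eef_pos: [501.3, 177.3, 120.1]
tool_rot: [-3.141, 0.0, 3.001]
force: [-0.3, 0.2, -2.9]
width: 43.1
gripper_force: 61.6
now [501.3 177.3 120.1] rot [-3.141  0.     3.001] w 43.1 q7 1.25 t 24.6167
shift units (tool axes) [-0.1   -0.129  3.386]
turn units -0.012
bay [204. 320.] 0.67 [501.1 176.4  55. ]
hub [371. 315.] 0.77 [587.6 160.8 140. ]
```

View pics/w7.png

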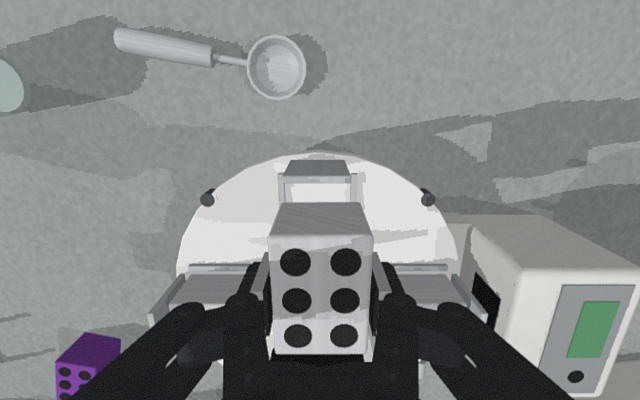

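The block is upright in the fingers at (300,320), squarely over the bay, whose outer end plate is at (170,318). Shifting slightly and lowering.

```bash
python3 - <<'E'
from h import *
from wells import fit
im=ctrl.get_image("wrist")
for z in(180,184.6):print(fit(im,[(262,295),(262,346),(300,294.5),(300,345.5),(336,298),(335,344)],z)[:3])
E
python3 -m crank '[[[-0.1,-0.13,0.2,0],[0,0,0.4,0],[0,0,0.4,0],[0,0,0.4,0],[0,0,0.4,0],[0,0,0.3,0],[0,0,0.3,0],[0,0,0,0],[0,0,0,0],[0,0,0,0]]]'
python3 go.py 503.3 173.7 35.5 3.0016
```

```text
(array([503.94617774, 176.95534839]), np.float64(-0.13695872054400388), array([39.30856352, 27.29305166]))
(array([500.58542567, 177.42935853]), np.float64(-0.1369587205440045), array([37.75516248, 26.21448122]))
clock: 25.65
eef_pos: [503.5, 175.2, 60.3]
tool_rot: [3.141, 0.0, 3.003]
force: [0.2, -0.6, -2.4]
width: 42.9
gripper_force: 61.6
now [503.5 175.2  60.3] rot [3.141 0.    3.003] w 42.9 q7 1.29 t 25.65
shift units (tool axes) [-0.002 -0.062  0.992]
turn units 0.014
```

```bash
python3 -m crank '[[[0,-0.06,0.2,0],[0,0,0.3,0],[0,0,0.2,0],[0,0,0.1,0],[0,0,0.05,0],[0,0,0,0],[0,0,0,0],[0,0,0,0]]]'
python3 -m crank '[[[0,0,0.05,0],[0,0,0.04,0],[0,0,0,0],[0,0,0,0]]]'
```

```text
clock: 26.32
eef_pos: [503.1, 173.8, 39.0]
tool_rot: [3.141, 0.0, 3.003]
force: [0.3, -0.6, -2.7]
width: 43.1
gripper_force: 61.6
clock: 26.65
eef_pos: [502.9, 173.7, 36.6]
tool_rot: [-3.142, -0.0, 3.003]
force: [1.4, 1.1, -2.8]
width: 42.8
gripper_force: 61.6
```

```bash
python3 -m crank '[[[0,0,0.05,0],[0,0,0,0],[0,0,0,0]]]'
python3 -m crank '[[[0,0,0.04,0],[0,0,0,0],[0,0,0,0]]]'
```

```text
clock: 26.9
eef_pos: [503.1, 173.8, 35.7]
tool_rot: [3.141, 0.0, 3.003]
force: [-0.1, 0.7, 3.1]
width: 42.9
gripper_force: 62.1
clock: 27.15
eef_pos: [503.2, 173.9, 35.7]
tool_rot: [3.141, 0.001, 3.002]
force: [-3.6, -0.3, 12.4]
width: 43.2
gripper_force: 63.5
```

```bash
python3 -m crank '[[[0,0,-0.04,0],[0,0,0,0],[0,0,0,0],[0,0,0,0],[0,0,0,0],[0,0,0,0],[0,0,0,0]]]' -1
python3 -m crank '[[[0,0,-0.2,0],[0,0,-0.3,0],[0,0,-0.4,0],[0,0,-0.6,0],[0,0,-0.8,0],[0,0,-0.9,0],[0,0,-0.9,0],[0,0,-0.9,0],[0,0,-0.6,0],[0,0,0,0],[0,0,0,0]]]'
python3 go.py 587.45 161.85 160 1.431
python3 - <<'E'
from h import *
from wells import *
im=ctrl.get_image("wrist");save(im,"w8.png")
q=proj(im,[[503.3,173.7,100]])[0]
for h in (34,45,55):
    p=wells(im,q,h)
    if p is not None: print(fit(im,p,100)[:3])
E
```

```text
clock: 27.73
eef_pos: [502.9, 173.7, 35.2]
tool_rot: [-3.141, -0.0, 3.003]
force: [-0.2, 0.1, 0.2]
width: 85.4
gripper_force: 0.0
clock: 28.65
eef_pos: [503.6, 174.0, 176.9]
tool_rot: [3.14, 0.002, 3.003]
force: [0.4, -0.3, -0.7]
width: 85.4
gripper_force: 0.0
now [503.6 174.  176.9] rot [3.140e+00 2.000e-03 3.003e+00] w 85.4 q7 1.23 t 28.65
shift units (tool axes) [-3.388 -0.018  0.686]
turn units -19.621
(array([502.60621063, 173.19011738]), np.float64(-0.13242934982419882), array([37.95728866, 25.67140721]))
(array([502.60621063, 173.19011738]), np.float64(-0.13242934982419882), array([37.95728866, 25.67140721]))
(array([502.60621063, 173.19011738]), np.float64(-0.13242934982419882), array([37.95728866, 25.67140721]))
```

View pics/w8.png

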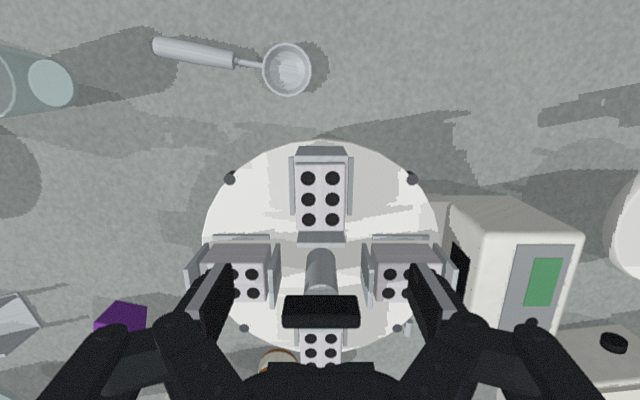

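The block stands squarely in the bay at (190,320), within 1 mm of centre. Next I go over the hub bar, which is at (310,321), and turn to grip it.

```bash
python3 -m crank '[[[-0.4,0,0,0],[-0.6,0,0,0],[-0.6,0,0,0],[-0.6,0,0,0],[-0.6,0,0,0],[-0.6,0,0,0],[0,0,0,1],[0,0,0,1],[0,0,0,1],[0,0,0,1],[0,0,0,1],[0,0,0,1]]]'
python3 -m crank '[[[0,0,0,1],[0,0,0,1],[0,0,0,1],[0,0,0,1],[0,0,0,1],[0,0,0,1],[0,0,0,1],[0,0,0,1],[0,0,0,1],[0,0,0,1],[0,0,0,1],[0,0,0,1]]]'
python3 -m crank '[[[0,0,0,1],[0,0,0,1],[0,0,0,0],[0,0,0,0]]]'
python3 go.py 587.45 161.85 98 1.431
```

```text
clock: 29.7
eef_pos: [587.2, 161.4, 174.0]
tool_rot: [-3.14, -0.001, 2.519]
force: [0.4, 0.2, 0.4]
width: 85.8
gripper_force: 0.0
clock: 30.7
eef_pos: [587.2, 161.5, 174.1]
tool_rot: [-3.14, 0.001, 1.559]
force: [0.9, -0.9, 0.6]
width: 85.4
gripper_force: 0.0
clock: 31.03
eef_pos: [587.1, 161.6, 174.3]
tool_rot: [-3.141, 0.002, 1.405]
force: [-0.4, -0.1, 1.1]
width: 85.1
gripper_force: 0.0
now [587.1 161.6 174.3] rot [-3.141e+00  2.000e-03  1.405e+00] w 85.1 q7 0.01 t 31.0333
shift units (tool axes) [0.017 0.016 3.051]
turn units -0.324
```

```bash
python3 -m crank '[[[0,0,0.4,-0.32],[0,0,0.5,0],[0,0,0.5,0],[0,0,0.5,0],[0,0,0.4,0],[0,0,0.4,0],[0,0,0.3,0],[0,0,0.05,0],[0,0,0,0],[0,0,0,0]]]'
python3 -m crank '[[[0,0,0,0],[0,0,0,0],[0,0,0,0],[0,0,0,0],[0,0,0,0],[0,0,0,0],[0,0,0,0],[0,0,0,0],[0,0,0,0],[0,0,0,0],[0,0,0,0]]]' 1
```

```text
clock: 31.87
eef_pos: [587.5, 161.8, 99.4]
tool_rot: [3.141, -0.0, 1.428]
force: [-0.9, -0.3, -0.3]
width: 85.5
gripper_force: 0.0
clock: 32.78
eef_pos: [588.1, 161.9, 99.5]
tool_rot: [3.14, -0.0, 1.428]
force: [3.6, 0.9, 3.2]
width: 12.9
gripper_force: 59.5
```

```bash
python3 -m crank '[[[0,0,0,0.1],[0,0,0,0.2],[0,0,0,0.3],[0,0,0,0.4],[0,0,0,0.5],[0,0,0,0.5],[0,0,0,0.5],[0,0,0,0.5],[0,0,0,0.5],[0,0,0,0.5],[0,0,0,0.5],[0,0,0,0.5]]]'
python3 go.py 587.45 161.85 99 -0.14
```

```text
clock: 33.78
eef_pos: [587.9, 161.9, 99.5]
tool_rot: [3.14, -0.001, 1.026]
force: [3.0, -0.4, 3.4]
width: 13.0
gripper_force: 59.9
now [587.9 161.9  99.5] rot [ 3.140e+00 -1.000e-03  1.026e+00] w 13.0 q7 -0.22 t 33.7833
shift units (tool axes) [-0.012 -0.013  0.02 ]
turn units 14.577
```

```bash
python3 -m crank '[[[0,0,0,0.5],[0,0,0,0.5],[0,0,0,0.5],[0,0,0,0.5],[0,0,0,0.5],[0,0,0,0.5],[0,0,0,0.5],[0,0,0,0.5],[0,0,0,0.5],[0,0,0,0.5],[0,0,0,0.5],[0,0,0,0.5]]]'
python3 -m crank '[[[0,0,0,0.5],[0,0,0,0.5],[0,0,0,0.5],[0,0,0,0.5],[0,0,0,0.5],[0,0,0,0.5],[0,0,0,0.5],[0,0,0,0.5],[0,0,0,0.5],[0,0,0,0.5],[0,0,0,0.5],[0,0,0,0.5]]]'
python3 -m crank '[[[0,0,0,0.4],[0,0,0,0.3],[0,0,0,0.2],[0,0,0,0.1],[0,0,0,0],[0,0,0,0],[0,0,0,0]]]'
python3 go.py 587.45 161.85 99 -0.14
```

```text
clock: 34.78
eef_pos: [587.7, 162.2, 99.5]
tool_rot: [3.141, -0.001, 0.545]
force: [4.2, -0.3, 4.1]
width: 12.8
gripper_force: 59.8
clock: 35.78
eef_pos: [587.7, 162.4, 99.6]
tool_rot: [-3.141, -0.001, 0.065]
force: [3.7, 1.5, 4.6]
width: 13.1
gripper_force: 59.9
clock: 36.37
eef_pos: [587.6, 162.5, 99.5]
tool_rot: [-3.14, -0.001, -0.013]
force: [4.0, 1.6, 5.7]
width: 12.5
gripper_force: 60.0
now [587.6 162.5  99.5] rot [-3.14e+00 -1.00e-03 -1.30e-02] w 12.5 q7 -1.08 t 36.3667
shift units (tool axes) [-0.006  0.027  0.02 ]
turn units 1.586
```

Now the remaining 1.6 turn units, then release and rise.

```bash
python3 -m crank '[[[0,0,0,0.3],[0,0,0,0.4],[0,0,0,0.4],[0,0,0,0.3],[0,0,0,0.18],[0,0,0,0],[0,0,0,0],[0,0,0,0]]]'
python3 -m crank '[[[0,0,0,0],[0,0,0,0],[0,0,0,0],[0,0,0,0],[0,0,0,0],[0,0,0,0],[0,0,0,0],[0,0,0,0]]]' -1
python3 -m crank '[[[0,0,-0.2,0],[0,0,-0.4,0],[0,0,-0.6,0],[0,0,-0.8,0],[0,0,-0.9,0],[0,0,-0.9,0],[0,0,-0.9,0],[0,0,-0.5,0],[0,0,0,0],[0,0,0,0]]]'
python3 - <<'E'
from wells import *
im=ctrl.get_image("wrist");save(im,"w9.png");t=ctrl.get_image("top");save(t,"t9.png")
o=np.vstack([im["img"][:340],cv2.resize(t["img"][130:260,110:450],(640,245))]);cv2.imwrite("pics/c9.png",o[:,:,::-1])
C=np.array([587.45,161.85])
for nm,i in(("w",im),("t",t)):
  for k in range(4):
    a=-.14+k*np.pi/2;X=C+85*np.array([np.cos(a),np.sin(a)]);q=proj(i,[[*X,100]])[0]
    p=wells(i,q,34 if nm=="w" else 15)
    if p is not None: print(nm,k,X.round(1),[z.round(3).tolist() for z in fit(i,p,100)[:3]])
E
```

```text
clock: 37.03
eef_pos: [587.6, 162.5, 99.5]
tool_rot: [-3.14, -0.001, -0.14]
force: [2.9, 2.3, 6.1]
width: 12.5
gripper_force: 60.1
clock: 37.7
eef_pos: [587.0, 161.9, 99.0]
tool_rot: [3.142, 0.0, -0.138]
force: [-0.3, -0.2, 0.2]
width: 85.2
gripper_force: 0.0
clock: 38.53
eef_pos: [587.3, 162.0, 229.9]
tool_rot: [-3.14, -0.001, -0.138]
force: [-0.1, -0.1, -0.6]
width: 84.9
gripper_force: 0.0
w 0 [671.6 150. ] [[671.918, 150.022], 3.0, [37.994, 25.701]]
w 1 [599.3 246. ] [[599.095, 246.925], -1.703, [37.991, 25.664]]
w 2 [503.3 173.7] [[503.643, 173.814], 3.001, [38.082, 25.712]]
w 3 [575.6  77.7] [[575.972, 77.757], -1.709, [38.138, 25.716]]
t 2 [503.3 173.7] [[504.459, 176.28], -0.135, [37.867, 25.605]]
t 3 [575.6  77.7] [[576.773, 79.881], -1.708, [38.386, 25.635]]
```

View pics/c9.png

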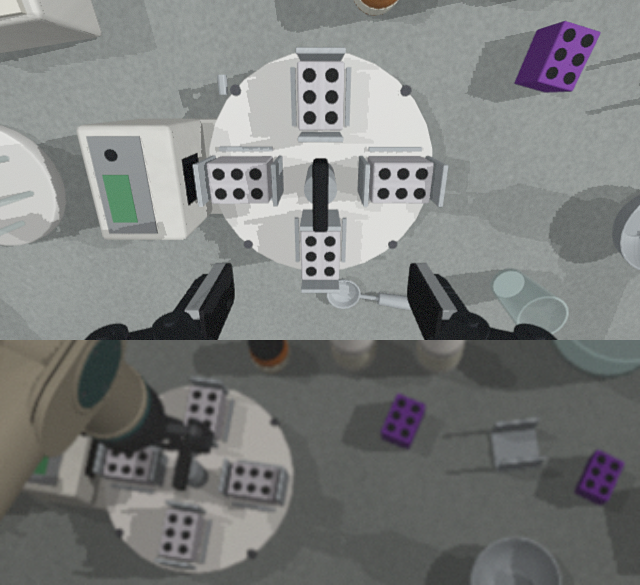

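The block's bay now faces the reader, at (180,240) in the wrist view. The block is upright between its plates, the disc sits at the detent, the hub has turned 90°, and the holder is empty. Handing in.

```bash
python3 -c "
from cell import ctrl
print(ctrl.finish_job())"
```

```text
the job is handed in; nothing more can be done
None
```

The aluminium block stands upright and released in its bay, the carousel is turned one click clockwise so that bay faces the reader, and the job is handed in at about 39 s; one mishap on the way was a first grasp that shut on top of the block and slid it 13 mm along its holder without tipping or dropping it.

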